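Fit the slicing disc on the vegetable cutter

TASK

Fit the slicing disc on the vegetable cutter: take it out of the rack by its handle, seat its tapered shank fully home in the spindle so that both drive dogs stand in the disc's two windows and the disc lies flat on the spindle face, and let go. Leave the grating disc and the kneading arm in their sockets in the rack.

Things in the scene. Friction and masses are not known exactly. Their poses are not given: they have to be found in the camera images.
- slicing_disc: Sizes in mm. Steel disc 130 across, 5 thick, one flat blade (up to z 11), no teeth. Origin: on axis at underside (67 above table at start), z up. White handle bar on top: 14 along x (grip across this), 36 along y, top at z 50. Conical shank below: 37 to 15 diameter, tip at z -42. Windows through the disc at +y and -y: 24 wide, 24 to 44 from axis. Hangs loose in a rack socket. 0.3 kg.
- seat (a point): Sizes in mm. Centre of the spindle's top face (84 across, 135 above table), z up, on the white cutter in a pan 196 across, rim 31 lower. Tapered bore: 40 diameter here, 46 deep. Two dogs, 10 diameter, 12 high, 33 from axis at +y and -y. Home: disc origin here, its y axis parallel to this y either way round (12 degrees of play). The spindle resists turning (1.5 N m).
- grating_disc: Not to be used: same size, origin, handle and shank as the slicing disc, but with two rings of small pointed teeth and no blade. Hangs in another socket of the rack (three sockets in a row, 150 mm apart).
- kneading_arm: Not to be used: same handle, origin and shank, but two blunt white arms (128 mm end to end along x, 30 wide, 10 thick) instead of a disc. Hangs in another socket of the rack.
Things that resemble listed ones, but are neither listed nor needed, are in the scene too. Leave any blue, purple or red look-alike of the slicing_disc alone.

How it is judged:
On the way:
1. the slicing disc is lifted out of its socket in the rack (height (world z) of slicing_disc above 0.115 m), for 0.1 s.
At the end, for the whole second after the job is handed in: The slicing disc rests released on the spindle: origin within 6 mm sideways and 5 mm in height of the seat, tilt under 0.1 rad, windows over the dogs (within 0.3 rad), at rest; the grating disc and kneading arm are within 30 mm of where they hung (horizontal distance between slicing_disc and seat below 0.006 m and z of slicing_disc in the frame of seat between -0.005 and 0.005 m and angle between the y axis of slicing_disc and the y axis of seat, either way round below 0.3 rad and angle between slicing_disc's own z axis and vertical below 0.1 rad and linear speed of slicing_disc below 0.02 m/s and distance of each of grating_disc, kneading_arm from where it was at the start of the episode below 0.03 m); the robot touches nothing.
It fails at once if the grating disc or the kneading arm is taken out of its socket (moved more than 40 mm) (distance of any of grating_disc, kneading_arm from where it was at the start of the episode above 0.04 m).
It also fails if it takes over 37 s, if anything falls off the work surface, if the arm or the gripper's body presses on something with over 40 N, if the wrist force passes 120 N, or if a joint passes its speed limit or range.

ROBOT

A 6-joint arm with a two-finger parallel gripper is mounted at the origin on the work surface. World frame = base frame: x ahead of the robot, y to its left, z up, the work surface at z = 0. Lengths are in m, angles in rad, forces in N, time in s.
With the tool pointing down it reaches from about 0.35 to 0.975 m from the base axis. Payload 4.9 kg.
Tool frame: the origin (TCP) lies midway between the tips of the shut fingers; the grasp point (between the pads) lies ctrl.tcp_to_grasp behind it (ctrl.tcp_to_grasp is the distance from the TCP to the grasp point, in m); z points along the fingers, y is the direction in which the jaws open and shut (so a half turn about z gives the same grasp; the last joint's range is limited). The gripper opens to 85 mm and grips with 20 to 120 N. Pads are 22 mm wide; open, the fingers measure 114 mm over their backs; the gripper's body (76 mm by 85 mm) begins 54 mm behind the grasp point. The pads swing forward as they close: fully open they stand 13 mm farther back than shut.
Start: joints at [1.194, 0.053, 1.613, -0, 1.476, -0.119], TCP at [0.159, 0.604, 0.231] pointing down, gripper open.
Joint ranges: [-3.01, 3.01], [-1.01, 2.22], [0.06, 2.58], [-1.02, 4.17], [0.09, 2.62], [-3.14, 3.14]. Speed limits (rad/s): [2.57, 2.57, 3.14, 3.14, 3.14, 3.14].

INTERFACE

Orientations are given as a rotation vector (axis times angle).
In Python, from station import ctrl, get_image, calibration, finish_job, models gives the robot as it stands.
- The arm moves only by the shell command python3 -m creep 'ROWS' [FORCE]. ROWS is JSON, a list of rows, each a list of 7 numbers: the opening, from 0 (shut) to 1 (fully open), then the shift along the tool's x, y, z in m, then the turn, a rotation vector about the tool's x, y, z in degrees. A call has 1 to 20 rows; each row shifts and turns the commanded pose from where the row before left it, along the tool's axes as they then stand; what a row does not reach is not made up. A row lasts 1/10 s, in which the tool goes at most 50 mm and 8.59 degrees, less where a joint would pass 70% of its speed; a pose out of reach is approached as far as the arm can. A call with a gripper value outside its range is refused whole. The fingers move at their own pace and stop on an object; FORCE is the grip in N (left out, the last holds). Time passes only in rows, so rows that do not move let the fingers close. It gives the time, the measured TCP pose, the force and the opening at its end, in the units of the state.
- ctrl.get_obs(): the state, without advancing time (a new reading comes with each control period).
- get_image(name): name is "side" or "top"; returns the picture (400x640x3 uint8, red, green, blue); there is no depth.
- calibration(name): a dict with "mtx" (3x3 intrinsics, pixels), "R" (3x3) and "t" (3): a world point X has camera coordinates R X + t. Camera axes: x right, y down, z forward; pixel columns grow to the right and rows downward; lengths in m; the calibration is good to about 2 mm. A picture is of the moment at which its call begins. calibration takes no time and is no camera call.
- finish_job(): hands the job in, once; it reports no verdict.
Trained networks look in the newest picture that a camera, given by its name, has taken for a name from the list of things; names that differ only in an ending like _2 or _b are one class to them, and where a whole thing is asked for, a point or a joint stands for the part that bears it (a point fixed in the world has none). Each returns a list of dicts, best first, with "conf" (0 to 1); they miss things now and then, are a little off and sometimes report something else, mostly with a low value. They report only what shows in the picture. A call takes as long as a camera call. They do not tell look-alikes from the thing itself.
- models.search_frame(camera, name): "extent" ([left, top, right, bottom] in pixels, round what is visible of it).
The state is a dict: "t": time; "q": joint angles; "dq": joint speeds; "effort": joint torques, N m; "tool_pos": TCP position; "tool_rot": TCP orientation; "contact_force": force on the tool from outside, world axes, zero at the start; "wrist_torque": the same for the moment, N m; "opening": finger opening in m.
Only numpy, scipy, OpenCV 4.12 (cv2) and the standard library are available. Lean on these libraries where they do the work, as an engineer would, in place of code of your own. Each camera call takes 0.05 s, during which the arm holds its last target. There are 200 camera calls.

## Working session

There is one attempt and no reset: what is moved stays moved. The work goes in short steps, Python scripts to look and compute and a shell command to move; the robot and the scene stay as the last step left them, time stands still between calls to the robot, and variables do not carry over. Pictures are saved under pics/ and viewed, about 8 in all and at most 12, crops included, and the job is handed in when it is done.

```bash
ls; mkdir -p pics; python3 - <<'E'
from station import *
import cv2, numpy as np
np.set_printoptions(precision=4,suppress=True)
ims=[]
for n in("top","side"):
    im=get_image(n);cv2.imwrite(f"pics/{n}0.png",im[:,:,::-1])
    c=calibration(n);print(n,c["mtx"].tolist(),(-c["R"].T@c["t"]),c["R"].tolist())
    for k in("slicing_disc","seat","grating_disc","kneading_arm"):
        print(k,[(np.round(d["extent"]).tolist(),round(d["conf"],2)) for d in models.search_frame(n,k)])
o=ctrl.get_obs();print(o,ctrl.tcp_to_grasp)
E
```

```text
pics
top [[386.55157983683984, 0.0, 320.69273736084693], [0.0, 386.55157983683984, 200.32240553059324], [0.0, 0.0, 1.0]] [ 0.164  -0.0888  1.1391] [[-0.09571951622051623, -0.9954024112682488, 0.0034371290149476665], [-0.9723029453156556, 0.09275746159939287, -0.21452980177154335], [0.21322466260967768, -0.02387661950511889, -0.9767113956005612]]
slicing_disc [([377.0, 116.0, 422.0, 160.0], 0.95), ([320.0, 198.0, 363.0, 241.0], 0.73), ([435.0, 213.0, 475.0, 260.0], 0.61), ([373.0, 250.0, 417.0, 299.0], 0.61), ([375.0, 180.0, 421.0, 222.0], 0.59)]
seat [([171.0, 146.0, 204.0, 182.0], 0.92)]
grating_disc [([279.0, 126.0, 323.0, 168.0], 0.68)]
kneading_arm [([344.0, 121.0, 357.0, 165.0], 0.73)]
side [[369.0796627254608, 0.0, 318.0405306590847], [0.0, 369.0796627254608, 201.23956462099113], [0.0, 0.0, 1.0]] [ 0.1502 -0.6665  0.8404] [[0.9208601361489933, -0.3896428688989767, -0.013965828576649809], [-0.30939648692903965, -0.7084753448337553, -0.6343000075978718], [0.23725602948634644, 0.5884225696545525, -0.7729608372961123]]
slicing_disc [([311.0, 334.0, 373.0, 399.0], 0.91), ([241.0, 277.0, 299.0, 334.0], 0.8), ([292.0, 217.0, 345.0, 258.0], 0.68), ([334.0, 265.0, 388.0, 317.0], 0.65), ([410.0, 242.0, 460.0, 294.0], 0.61)]
seat [([308.0, 99.0, 331.0, 125.0], 0.59)]
grating_disc [([352.0, 164.0, 397.0, 200.0], 0.88)]
kneading_arm [([381.0, 201.0, 429.0, 226.0], 0.68)]
{'t': 0.5, 'q': array([ 1.194 ,  0.0527,  1.6129, -0.    ,  1.476 , -0.119 ]), 'dq': array([ 0.0008, -0.0019, -0.0015,  0.0007,  0.0006, -0.0007]), 'effort': array([  0.0004, -39.3218, -37.0026,  -0.0001,   0.0013,  -0.    ]), 'tool_pos': array([0.1594, 0.6043, 0.2313]), 'tool_rot': array([ 0.4039,  3.1155, -0.    ]), 'contact_force': array([-0.6119,  0.3442,  0.0817]), 'wrist_torque': array([0.0257, 0.0312, 0.009 ]), 'opening': 0.08551189209479075} 0.0187
```

View pics/top0.png

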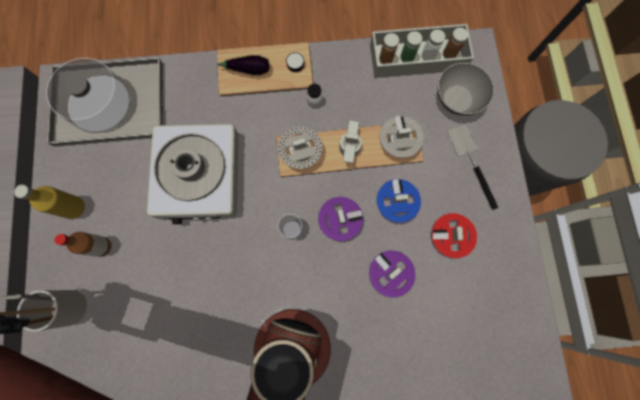

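View pics/side0.png

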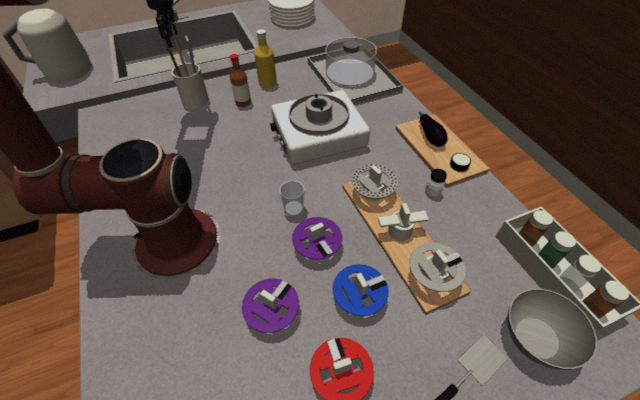

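Top view: the steel slicing disc is at (402,137) and the cutter spindle at (187,163). Things that could be mistaken for the disc are blue (398,201), purple (342,219) and (391,273), red (454,236), the toothed grating disc (301,148) and the kneading arm (350,142). I choose the unpainted disc with a blade, in the rack, at (402,137) top / (438,267) side. Next is a close crop to check it.

```bash
cat > h.py <<'E'
import cv2, numpy as np
from station import calibration
def proj(n,X):
    c=calibration(n);p=np.atleast_2d(X)@c["R"].T+c["t"];p=p@c["mtx"].T;return p[:,:2]/p[:,2:]
def ray(n,uv,z):
    c=calibration(n);d=c["R"].T@np.linalg.solve(c["mtx"],[uv[0],uv[1],1.]);o=-c["R"].T@c["t"];return o+d*(z-o[2])/d[2]
def crop(im,cx,cy,w=30,s=10):
    h=w*3//4
    return cv2.resize(im[cy-h:cy+h,cx-w:cx+w],None,fx=s,fy=s,interpolation=cv2.INTER_CUBIC)
E
python3 - <<'E'
from h import *
t=cv2.imread("pics/top0.png");s=cv2.imread("pics/side0.png")
f=lambda im,x,y:crop(im,x,y,32,6)
cv2.imwrite("pics/c1.png",np.vstack([np.hstack([f(t,400,138),f(s,436,268)]),np.hstack([f(t,187,163),f(s,319,110)])]))
for n,uv,z in(("top",(402,137),.072),("side",(438,268),.072),("top",(187,163),.135),("side",(319,105),.135),("top",(301,148),.072)):print(n,ray(n,uv,z).round(4))
E
```

```text
top [ 0.5637 -0.3706  0.072 ]
side [ 0.5641 -0.3791  0.072 ]
top [0.5209 0.2379 0.135 ]
side [0.5221 0.23   0.135 ]
top [ 0.5577 -0.0728  0.072 ]
```

View pics/c1.png

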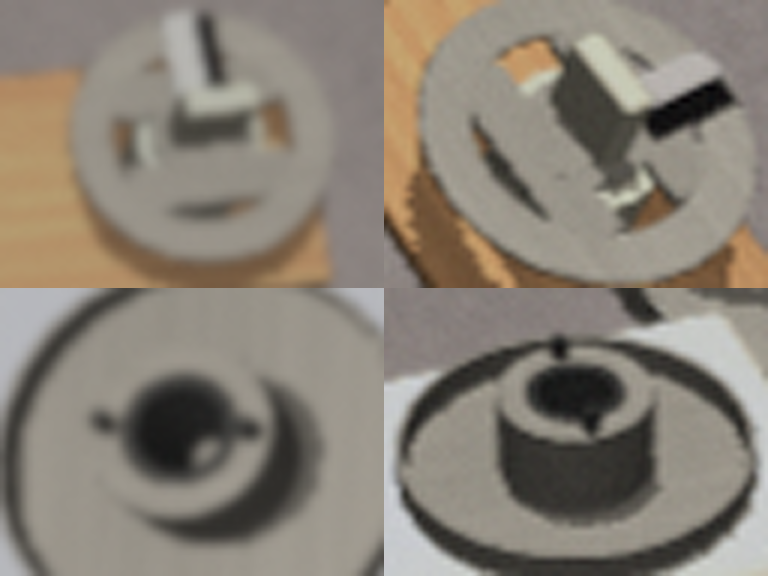

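The crop confirms it: unpainted steel with a single blade and no teeth, windows left and right in the top view. The two dogs show black at top crop (104,420) and (250,430). Now a precise fit of edges in both views.

```bash
cat >> h.py <<'E'
def circ(r,z,n=120):
    a=np.linspace(0,2*np.pi,n,False);return np.c_[r*np.cos(a),r*np.sin(a),0*a+z]
def rect(hx,hy,z,n=15):
    s=np.linspace(-1,1,n);o=np.ones(n)
    return np.vstack([np.c_[hx*o*k,hy*s,z*o] for k in(-1,1)]+[np.c_[hx*s,hy*o*k,z*o] for k in(-1,1)])
def gmag(path,s=1.0):
    im=cv2.GaussianBlur(cv2.imread(path).astype(np.float32),(0,0),s)
    return np.sqrt(cv2.Sobel(im,cv2.CV_32F,1,0)**2+cv2.Sobel(im,cv2.CV_32F,0,1)**2).sum(2)
def score(n,g,P,p):
    c,s=np.cos(p[2]),np.sin(p[2]);X=P@np.array([[c,s,0],[-s,c,0],[0,0,1]])+[p[0],p[1],0]
    uv=proj(n,X).astype(np.float32);return np.minimum(cv2.remap(g,uv[None,:,0].copy(),uv[None,:,1].copy(),1),200).mean()
def fit(views,P,p0,yaw=True,span=.012):
    from scipy.optimize import differential_evolution as DE
    b=[(p0[0]-span,p0[0]+span),(p0[1]-span,p0[1]+span),(p0[2]-.5,p0[2]+.5) if yaw else (p0[2]-1e-6,p0[2]+1e-6)]
    r=DE(lambda p:-sum(score(n,g,P,p) for n,g in views),b,seed=1,tol=1e-6);return r.x.round(4),round(-r.fun,1)
E
python3 - <<'E'
from h import *
V=[(n,gmag(f"pics/{n}0.png")) for n in("top","side")]
sl=(.564,-.374,0);st=(.521,.234,0)
for nm,vs in(("top",V[:1]),("side",V[1:]),("both",V)):
    print(nm,"disc",fit(vs,circ(.065,.071),sl,False),"handle",fit(vs,rect(.007,.018,.117),sl))
    print("  spindle",fit(vs,circ(.042,.135),st,False),"bore",fit(vs,circ(.02,.135),st,False))
q=lambda u,v,cx,cy:(cx-32+u/6,cy-24+v/6)
for n,a,b in(("top",q(104,132,187,163),q(250,142,187,163)),("side",q(559-384,348-288,319,110),q(592-384,422-288,319,110))):
    A,B=[ray(n,p,.142) for p in(a,b)];print(n,A.round(4),B.round(4),np.linalg.norm(A-B),(A+B)/2,"yaw(y axis)",np.arctan2(-(A-B)[0],(A-B)[1]))
E
```

```text
top disc (array([ 0.5665, -0.368 , -0.    ]), np.float64(149.6)) handle (array([ 0.5537, -0.3622,  0.3198]), np.float64(200.0))Traceback (most recent call last):
  File "<stdin>", line 6, in <module>
  File "h.py", line 24, in fit
    r=DE(lambda p:-sum(score(n,g,P,p) for n,g in views),b,seed=1,tol=1e-6);return r.x.round(4),round(-r.fun,1)
    return fun(*args, **kwargs)
    ret = solver.solve()
    next(self)
    ~~~~^^^^^^
    energy = self.func(parameters)
    return self.f(x, *self.args)
           ~~~~~~^^^^^^^^^^^^^^^
  File "h.py", line 24, in <lambda>
    r=DE(lambda p:-sum(score(n,g,P,p) for n,g in views),b,seed=1,tol=1e-6);return r.x.round(4),round(-r.fun,1)
                   ~~~^^^^^^^^^^^^^^^^^^^^^^^^^^^^^^^^^
  File "h.py", line 24, in <genexpr>
    r=DE(lambda p:-sum(score(n,g,P,p) for n,g in views),b,seed=1,tol=1e-6);return r.x.round(4),round(-r.fun,1)
                       ~~~~~^^^^^^^^^
  File "h.py", line 20, in score
    uv=proj(n,X).astype(np.float32);return np.minimum(cv2.remap(g,uv[None,:,0].copy(),uv[None,:,1].copy(),1),200).mean()
       ~~~~^^^^^
  File "h.py", line 4, in proj
    c=calibration(n);p=np.atleast_2d(X)@c["R"].T+c["t"];p=p@c["mtx"].T;return p[:,:2]/p[:,2:]
ValueError: time passes only in moves, steps and waits
```

```bash
sed -i 's/,200).mean/,700).mean/; s/^from station import calibration/from station import calibration as _c\nfrom functools import lru_cache\ncalibration=lru_cache(_c)/' h.py
python3 - <<'E'
from h import *
V=[(n,gmag(f"pics/{n}0.png")) for n in("top","side")]
sl=(.564,-.374,0);st=(.521,.234,0)
for nm,vs in(("top",V[:1]),("side",V[1:]),("both",V)):
    print(nm,"disc",fit(vs,circ(.065,.071),sl,False),"handle",fit(vs,rect(.007,.018,.117),sl))
    print("  spindle",fit(vs,circ(.042,.135),st,False),"bore",fit(vs,circ(.02,.135),st,False))
q=lambda u,v,cx,cy:(cx-32+u/6,cy-24+v/6)
for n,a,b in(("top",q(104,132,187,163),q(250,142,187,163)),("side",q(559-384,348-288,319,110),q(592-384,422-288,319,110))):
    A,B=[ray(n,p,.142) for p in(a,b)];print(n,A.round(4),B.round(4),np.linalg.norm(A-B),(A+B)/2,"yaw(y axis)",np.arctan2(-(A-B)[0],(A-B)[1]))
E
```

```text
top disc (array([ 0.5677, -0.3689,  0.    ]), np.float64(185.0)) handle (array([ 0.5669, -0.3692,  0.0825]), np.float64(384.8))
  spindle (array([ 0.5104,  0.2265, -0.    ]), np.float64(387.0)) bore (array([ 0.5303,  0.246 , -0.    ]), np.float64(428.5))
side disc (array([ 0.5665, -0.3709, -0.    ]), np.float64(268.2)) handle (array([ 0.568 , -0.3855,  0.2406]), np.float64(560.2))
  spindle (array([ 0.5238,  0.2408, -0.    ]), np.float64(458.6)) bore (array([0.5218, 0.2429, 0.    ]), np.float64(521.9))
both disc (array([ 0.5669, -0.3706, -0.    ]), np.float64(446.3)) handle (array([ 0.5673, -0.3748,  0.2442]), np.float64(875.1))
  spindle (array([0.5095, 0.2319, 0.    ]), np.float64(723.0)) bore (array([ 0.5298,  0.2448, -0.    ]), np.float64(891.4))
top [0.5278 0.2748 0.142 ] [0.5169 0.2097 0.142 ] 0.06605024049351604 [0.52235089 0.24222282 0.142     ] yaw(y axis) -0.16602717928165653
side [0.5286 0.2683 0.142 ] [0.5193 0.2021 0.142 ] 0.06683957543127757 [0.52394474 0.23523809 0.142     ] yaw(y axis) -0.14038522572533207
```

```bash
python3 - <<'E'
from h import *
V=[(n,gmag(f"pics/{n}0.png",.7)) for n in("top","side")]
win=np.vstack([rect(.012,.010,.072)+[0,k*.034,0] for k in(-1,1)])
D=np.vstack([circ(.065,.071),rect(.007,.018,.117),win])
dog=np.vstack([circ(.005,.147,30)+[0,k*.033,0] for k in(-1,1)])
S=np.vstack([circ(.042,.135),circ(.02,.135,60),circ(.098,.104,160),dog])
F={}
for nm,vs in(("top",V[:1]),("side",V[1:]),("both",V)):
    F[nm]=fit(vs,D,(.566,-.371,.1))[0],fit(vs,S,(.523,.239,-.15))[0];print(nm,F[nm], "pan",fit(vs,circ(.098,.104,160),(.523,.239,0),False))
out=[]
for n,c in(("top",[(400,138),(187,163)]),("side",[(436,268),(319,110)])):
    im=cv2.imread(f"pics/{n}0.png");r=[]
    for (cx,cy),P,p in zip(c,(D,S),F["both"]):
        k=crop(im,cx,cy,32,6);co,s=np.cos(p[2]),np.sin(p[2])
        uv=proj(n,P@np.array([[co,s,0],[-s,co,0],[0,0,1]])+[p[0],p[1],0])
        for u,v in uv: cv2.circle(k,(int((u-cx+32.5)*6),int((v-cy+24.5)*6)),1,(0,0,255),-1)
        r.append(k)
    out.append(np.hstack(r))
cv2.imwrite("pics/o1.png",np.vstack(out))
E
```

```text
top (array([ 0.5675, -0.3683,  0.0751]), array([ 0.5208,  0.2405, -0.1385])) pan (array([0.5205, 0.2398, 0.    ]), np.float64(563.9))
side (array([ 0.5663, -0.3726,  0.1157]), array([0.5248, 0.2395, 0.2144])) pan (array([ 0.5242,  0.2397, -0.    ]), np.float64(642.2))
both (array([ 0.5667, -0.3711,  0.1022]), array([0.5226, 0.2398, 0.1503])) pan (array([ 0.5215,  0.2397, -0.    ]), np.float64(1166.7))
```

View pics/o1.png

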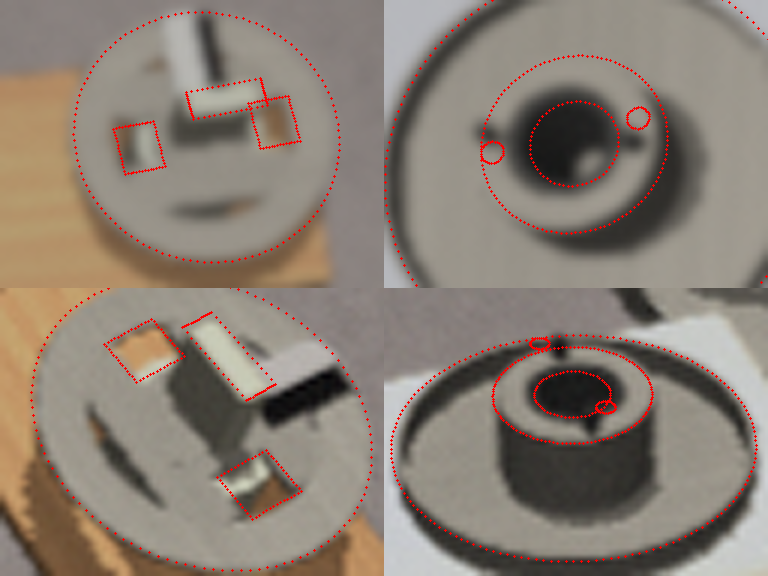

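Disc overlay agrees in both views: (0.567,-0.371), yaw ≈ 0.09. The seat's pan fits at (0.522,0.240). The automatic yaw there was wrong, because the drawn dogs miss the black ones. The dogs themselves come out 66 mm apart as specified, giving yaw ≈ -0.15. I go to a hover over the disc, with a tool turn of +70° and a shift of (-1.008, +0.318) in the turned tool axes.

```bash
python3 -m creep '[[1,0,0,0,0,0,7.8],[1,0,0,0,0,0,7.8],[1,0,0,0,0,0,7.8],[1,0,0,0,0,0,7.8],[1,0,0,0,0,0,7.8],[1,0,0,0,0,0,7.8],[1,0,0,0,0,0,7.8],[1,0,0,0,0,0,7.8],[1,0,0,0,0,0,7.6],[1,-0.046,0.0145,0,0,0,0],[1,-0.046,0.0145,0,0,0,0],[1,-0.046,0.0145,0,0,0,0],[1,-0.046,0.0145,0,0,0,0],[1,-0.046,0.0145,0,0,0,0],[1,-0.046,0.0145,0,0,0,0],[1,-0.046,0.0145,0,0,0,0],[1,-0.046,0.0145,0,0,0,0],[1,-0.046,0.0145,0,0,0,0],[1,-0.046,0.0145,0,0,0,0],[1,-0.046,0.0145,0,0,0,0]]'
python3 -m creep '[[1,-0.046,0.0145,0,0,0,0],[1,-0.046,0.0145,0,0,0,0],[1,-0.046,0.0145,0,0,0,0],[1,-0.046,0.0145,0,0,0,0],[1,-0.046,0.0145,0,0,0,0],[1,-0.046,0.0145,0,0,0,0],[1,-0.046,0.0145,0,0,0,0],[1,-0.046,0.0145,0,0,0,0],[1,-0.046,0.0145,0,0,0,0],[1,-0.046,0.0145,0,0,0,0],[1,-0.042,0.013,0,0,0,0],[1,0,0,0,0,0,0],[1,0,0,0,0,0,0]]'
```

```text
t: 2.5
tool_pos: [0.3647, 0.1132, 0.2318]
tool_rot: [2.117, 2.32, 0.002]
contact_force: [0.6, 0.2, -1.1]
opening: 0.0858
t: 3.8
tool_pos: [0.5673, -0.3712, 0.2304]
tool_rot: [-2.118, -2.318, -0.0]
contact_force: [-0.7, -0.1, -0.1]
opening: 0.0854
```

```bash
python3 -m creep '[[1,0,0,0.03,0,0,0],[1,0,0,0.03,0,0,0],[1,0,0,0.03,0,0,0],[1,0,0,0.02,0,0,0],[1,0,0,0.02,0,0,0],[1,0,0,0.013,0,0,0],[1,0,0,0,0,0,0],[0,0,0,0,0,0,0],[0,0,0,0,0,0,0],[0,0,0,0,0,0,0],[0,0,0,0,0,0,0],[0,0,0,0,0,0,0],[0,0,0,0,0,0,0],[0,0,0,0,0,0,0],[0,0,0,0,0,0,0]]' 60
```

```text
t: 5.3
tool_pos: [0.5676, -0.3709, 0.0891]
tool_rot: [2.117, 2.32, -0.0]
contact_force: [-2.1, 0.6, 4.3]
opening: 0.013
```

```bash
python3 -m creep '[[0,0,0,-0.01,0,0,0],[0,0,0,-0.02,0,0,0],[0,0,0,-0.03,0,0,0],[0,0,0,-0.04,0,0,0],[0,0,0,-0.04,0,0,0],[0,0,0,-0.03,0,0,0],[0,0,0,0,0,0,0],[0,0,0,0,0,0,0]]'
python3 - <<'E'
from h import *
from station import get_image
r=[]
for n in("top","side"):
    im=get_image(n)[:,:,::-1].copy();cv2.imwrite(f"pics/{n}1.png",im)
    u,v=proj(n,[.5675,-.371,.26])[0].astype(int);r.append(crop(im,u,v,48,8))
cv2.imwrite("pics/l1.png",cv2.resize(np.vstack(r),None,fx=.5,fy=.5))
E
```

```text
t: 6.1
tool_pos: [0.5671, -0.3702, 0.2571]
tool_rot: [-2.117, -2.32, -0.0]
contact_force: [0.5, -0.8, -4.4]
opening: 0.0131
```

View pics/l1.png

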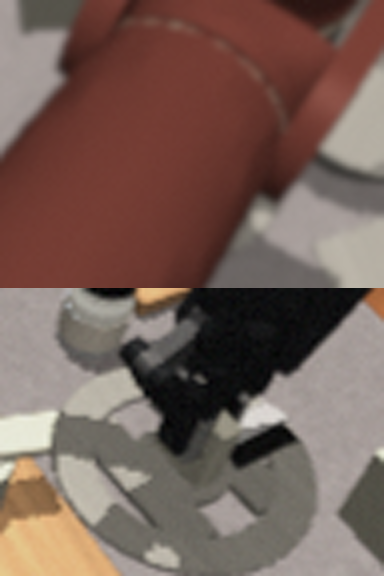

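The side view shows the disc held level by its handle, clear of the rack. The arm hides it in the top view. Next I carry it over the seat: tool turn +13.6°, then (0.597, -0.133).

```bash
python3 -m creep '[[0,0,0,0,0,0,6.8],[0,0,0,0,0,0,6.8],[0,0.02,-0.0044,0,0,0,0],[0,0.04,-0.0089,0,0,0,0],[0,0.04,-0.0089,0,0,0,0],[0,0.04,-0.0089,0,0,0,0],[0,0.04,-0.0089,0,0,0,0],[0,0.04,-0.0089,0,0,0,0],[0,0.04,-0.0089,0,0,0,0],[0,0.04,-0.0089,0,0,0,0],[0,0.04,-0.0089,0,0,0,0],[0,0.04,-0.0089,0,0,0,0],[0,0.04,-0.0089,0,0,0,0],[0,0.04,-0.0089,0,0,0,0],[0,0.04,-0.0089,0,0,0,0],[0,0.04,-0.0089,0,0,0,0],[0,0.04,-0.0089,0,0,0,0],[0,0.017,-0.004,0,0,0,0],[0,0,0,0,0,0,0],[0,0,0,0,0,0,0]]'
python3 - <<'E'
from h import *
from station import get_image,ctrl
print(ctrl.get_obs()["tool_pos"],ctrl.get_obs()["tool_rot"])
r=[]
for n in("top","side"):
    im=get_image(n)[:,:,::-1].copy();cv2.imwrite(f"pics/{n}2.png",im)
    u,v=proj(n,[.523,.24,.18])[0].astype(int);r.append(crop(im,u,v,48,8))
cv2.imwrite("pics/h1.png",np.hstack(r)[::,:][:,:] if 0 else cv2.resize(np.hstack(r),None,fx=.5,fy=.5))
E
```

```text
t: 8.2
tool_pos: [0.5216, 0.2391, 0.2556]
tool_rot: [-2.376, -2.054, 0.007]
contact_force: [0.1, 0.3, -3.1]
opening: 0.0131
[0.52163622 0.23914222 0.25557266] [-2.37590847 -2.05350252  0.00681639]
```

View pics/h1.png

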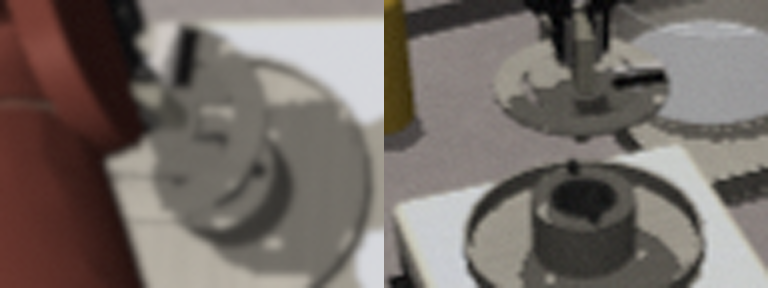

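```bash
python3 - <<'E'
from h import *
for n in("top","side"):
    g=gmag(f"pics/{n}2.png",.7)
    print(n,"held disc",[fit([(n,g)],circ(.065,z),(.5216,.2391,0),False) for z in(.2335,.2385)])
    im=cv2.imread(f"pics/{n}0.png",0);cx,cy=proj(n,[.523,.24,.135])[0]
    s=8;k=cv2.resize(im,None,fx=s,fy=s,interpolation=cv2.INTER_CUBIC)
    for th in(60,75,90):
        cs,_=cv2.findContours((k<th).astype(np.uint8),0,2)
        P0=((cx+.5)*s,(cy+.5)*s)
        cs=[c for c in cs if cv2.pointPolygonTest(c,P0,False)>=0]
        for c in cs:
            h=cv2.convexHull(c);(x,y,w,hh)=cv2.boundingRect(c)
            X=np.array([ray(n,(p[0][0]/s-.5,p[0][1]/s-.5),.135) for p in h])[:,:2]
            ctr,r=cv2.minEnclosingCircle(X.astype(np.float32))
            print(n,th,"bbox px",w/s,hh/s,"min circle",np.round(ctr,4),round(r,4),"ellipse ctr",ray(n,np.array(cv2.fitEllipse(h)[0])/s-.5,.135).round(4))
E
```

```text
top held disc [(array([0.5143, 0.2271, 0.    ]), np.float64(262.8)), (array([0.5174, 0.236 , 0.    ]), np.float64(253.0))]
top 60 bbox px 16.375 15.25 min circle [0.525 0.245] 0.0221 ellipse ctr [0.5246 0.2449 0.135 ]
top 75 bbox px 21.75 16.25 min circle [0.5245 0.2396] 0.0296 ellipse ctr [0.5238 0.2404 0.135 ]
top 90 bbox px 27.5 17.375 min circle [0.5258 0.2461] 0.0376 ellipse ctr [0.525  0.2462 0.135 ]
side held disc [(array([ 0.5237,  0.2383, -0.    ]), np.float64(354.5)), (array([0.5204, 0.2315, 0.    ]), np.float64(356.5))]
side 60 bbox px 15.125 10.875 min circle [0.522  0.2355] 0.0297 ellipse ctr [0.5238 0.2366 0.135 ]
side 75 bbox px 15.75 11.5 min circle [0.5217 0.2351] 0.0312 ellipse ctr [0.5236 0.2363 0.135 ]
side 90 bbox px 42.375 31.25 min circle [0.5025 0.2194] 0.0806 ellipse ctr [0.4903 0.2136 0.135 ]
```

```bash
python3 -m creep '[[0,0.0023,0.0017,0,0,0,0],[0,0,0,0.02,0,0,0],[0,0,0,0.02,0,0,0],[0,0,0,0.015,0,0,0],[0,0,0,0.01,0,0,0],[0,0,0,0.005,0,0,0],[0,0,0,0,0,0,0],[0,0,0,0,0,0,0]]'
python3 - <<'E'
from h import *
from station import get_image,ctrl
o=ctrl.get_obs();print(o["tool_pos"],o["contact_force"],o["wrist_torque"])
r=[]
for n in("top","side"):
    im=get_image(n)[:,:,::-1].copy();cv2.imwrite(f"pics/{n}3.png",im)
    u,v=proj(n,[.523,.24,.15])[0].astype(int);r.append(crop(im,u,v,36,10))
cv2.imwrite("pics/h2.png",cv2.resize(np.hstack(r),(800,300)))
E
```

```text
t: 9.1
tool_pos: [0.5253, 0.2416, 0.1892]
tool_rot: [2.377, 2.053, 0.002]
contact_force: [-0.7, 0.0, -1.7]
opening: 0.0126
[0.52526075 0.2416079  0.18922233] [-0.70190884  0.04720881 -1.74730767] [0.02534528 0.00228596 0.0371601 ]
```

View pics/h2.png

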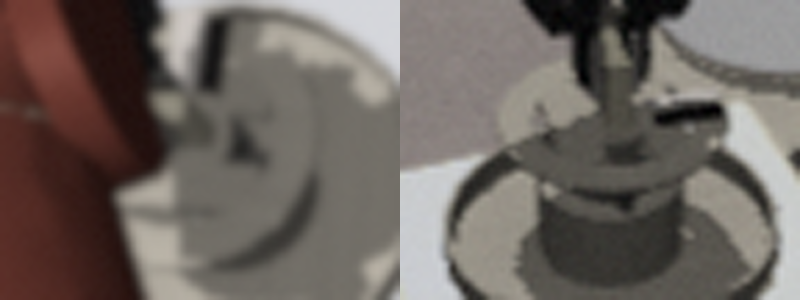

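The shank has entered the bore without contact. In the top view the dark near dog shows inside the window at (240,145). I lower the rest slowly and watch the force.

```bash
python3 -m creep '[[0,0,-0.001,0.005,0,0,0],[0,0,0,0.005,0,0,0],[0,0,0,0.003,0,0,0],[0,0,0,0,0,0,0]]' 30; python3 -m creep '[[0,0,0,0.004,0,0,0],[0,0,0,0.003,0,0,0],[0,0,0,0,0,0,0]]';python3 -m creep '[[0,0,0,0.003,0,0,0],[0,0,0,0.002,0,0,0],[0,0,0,0,0,0,0]]'
```

```text
t: 9.6
tool_pos: [0.5231, 0.2415, 0.1742]
tool_rot: [-2.377, -2.053, 0.003]
contact_force: [-0.4, 0.5, -3.2]
opening: 0.013
t: 9.9
tool_pos: [0.5234, 0.2415, 0.1675]
tool_rot: [-2.377, -2.053, 0.002]
contact_force: [-0.5, 0.7, -3.6]
opening: 0.0129
t: 10.2
tool_pos: [0.5235, 0.2416, 0.1628]
tool_rot: [-2.377, -2.053, 0.001]
contact_force: [-0.0, 0.4, -4.0]
opening: 0.0132
```

```bash
python3 -m creep '[[0,0,0,0.002,0,0,0],[0,0,0,0.001,0,0,0],[0,0,0,0,0,0,0]]'; python3 -m creep '[[0,0,0,0.002,0,0,0],[0,0,0,0,0,0,0],[0,0,0,0,0,0,0]]'
```

```text
t: 10.5
tool_pos: [0.5236, 0.2416, 0.1601]
tool_rot: [-2.378, -2.053, 0.001]
contact_force: [0.1, -0.3, -4.7]
opening: 0.013
t: 10.8
tool_pos: [0.5237, 0.2416, 0.1582]
tool_rot: [-2.378, -2.053, 0.0]
contact_force: [0.7, -0.4, -4.0]
opening: 0.0126
```

```bash
python3 -m creep '[[0,0,0,0.001,0,0,0],[0,0,0,0,0,0,0],[0,0,0,0,0,0,0]]'; python3 -m creep '[[0.35,0,0,0,0,0,0],[0.35,0,0,0,0,0,0],[0.35,0,0,0,0,0,0],[0.35,0,0,0,0,0,0],[0.35,0,0,0,0,0,0]]'
```

```text
t: 11.1
tool_pos: [0.5237, 0.2416, 0.1573]
tool_rot: [-2.378, -2.053, 0.0]
contact_force: [0.4, 0.2, -4.1]
opening: 0.0132
t: 11.6
tool_pos: [0.5239, 0.2417, 0.1576]
tool_rot: [2.378, 2.053, 0.001]
contact_force: [0.4, -0.1, -0.1]
opening: 0.03
```

Released, and the force is back to zero. I retreat upward, then aside toward -y so the top camera can see it.

```bash
python3 -m creep '[[0.35,0,0,-0.01,0,0,0],[0.35,0,0,-0.03,0,0,0],[0.35,0,0,-0.04,0,0,0],[0.35,0,0,-0.04,0,0,0],[0.35,0,0,-0.04,0,0,0],[0.35,-0.04,0,0,0,0,0],[0.35,-0.04,0,0,0,0,0],[0.35,-0.04,0,0,0,0,0],[0.35,-0.04,0,0,0,0,0],[0.35,-0.04,0,0,0,0,0],[0.35,-0.04,0,0,0,0,0],[0.35,0,0,0,0,0,0],[0.35,0,0,0,0,0,0]]'
python3 - <<'E'
from h import *
from station import get_image,ctrl
win=np.vstack([rect(.012,.010,.140)+[0,k*.034,0] for k in(-1,1)])
D=np.vstack([circ(.065,.139),rect(.007,.018,.185),win])
V=[];r=[]
for n in("top","side"):
    im=get_image(n)[:,:,::-1].copy();cv2.imwrite(f"pics/{n}4.png",im);V.append((n,gmag(f"pics/{n}4.png",.7)))
    u,v=proj(n,[.523,.24,.15])[0].astype(int);r.append(crop(im,u,v,36,10))
for vs in(V[:1],V[1:],V):print(fit(vs,D,(.5235,.2415,-.15)))
cv2.imwrite("pics/h3.png",cv2.resize(np.hstack(r),(800,300)))
E
```

```text
t: 12.9
tool_pos: [0.4888, 0.0037, 0.3182]
tool_rot: [2.379, 2.051, 0.002]
contact_force: [0.3, -0.6, -0.4]
opening: 0.0297
(array([ 0.5225,  0.2468, -0.4785]), np.float64(302.5))
(array([ 0.5252,  0.241 , -0.3011]), np.float64(481.9))
(array([ 0.5257,  0.2426, -0.3015]), np.float64(759.2))
```

View pics/h3.png

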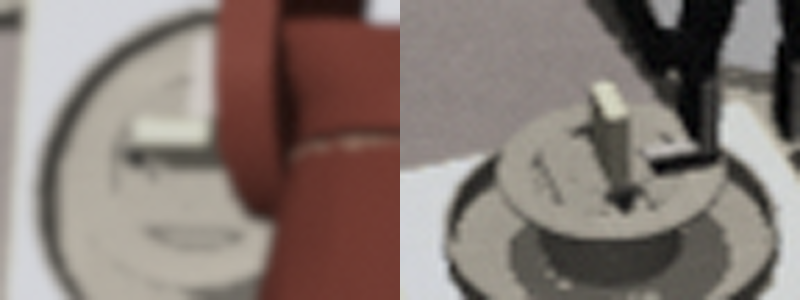

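The side view shows the disc on the spindle with the near dog in its window at (622,198). The top view is still part hidden, so I move away more and check.

```bash
python3 -m creep '[[0.35,-0.04,0,0,0,0,0],[0.35,-0.04,0,0,0,0,0],[0.35,-0.04,0,0,0,0,0],[0.35,-0.04,0,0,0,0,0],[0.35,-0.04,0,0,0,0,0],[0.35,-0.04,0,0,0,0,0],[0.35,0,0,0,0,0,0],[0.35,0,0,0,0,0,0]]'
python3 - <<'E'
from h import *
from station import get_image,ctrl
win=lambda z:np.vstack([rect(.012,.010,z)+[0,k*.034,0] for k in(-1,1)])
D=lambda z:np.vstack([circ(.065,z+.005),rect(.007,.018,z+.05),win(z+.005)])
V=[];r=[]
for n in("top","side"):
    im=get_image(n)[:,:,::-1].copy();cv2.imwrite(f"pics/{n}5.png",im);V.append((n,gmag(f"pics/{n}5.png",.7)))
    u,v=proj(n,[.523,.24,.15])[0].astype(int);k=crop(im,u,v,32,12);r.append(k.copy())
    p=(.5235,.2415,-.15);c,s=np.cos(p[2]),np.sin(p[2])
    for a,b in proj(n,D(.135)@np.array([[c,s,0],[-s,c,0],[0,0,1]])+[p[0],p[1],0]):cv2.circle(k,(int((a-u+32.5)*12),int((b-v+24.5)*12)),1,(0,0,255),-1)
    r.append(k)
for z in(.135,.140,.145):
  for vs in(V[:1],V[1:],V):print(z,[v[0] for v in vs],fit(vs,D(z),(.5235,.2415,-.15),span=.008), "handle",fit(vs,rect(.007,.018,z+.05),(.5235,.2415,-.15),span=.008))
cv2.imwrite("pics/h4.png",cv2.resize(np.vstack([np.hstack([r[0],r[2]]),np.hstack([r[1],r[3]])]),(800,600)))
E
```

```text
t: 13.8
tool_pos: [0.4543, -0.2327, 0.3172]
tool_rot: [-2.377, -2.053, -0.001]
contact_force: [-0.5, 1.0, 0.2]
opening: 0.0302
0.135 ['top'] (array([ 0.5244,  0.2443, -0.0194]), np.float64(366.0)) handle (array([ 0.5233,  0.2432, -0.0128]), np.float64(500.9))
0.135 ['side'] (array([ 0.5259,  0.2408, -0.2468]), np.float64(497.4)) handle (array([ 0.5232,  0.2375, -0.2375]), np.float64(577.7))
0.135 ['top', 'side'] (array([ 0.5252,  0.2431, -0.0981]), np.float64(833.4)) handle (array([ 0.5232,  0.2346, -0.0923]), np.float64(1010.6))
0.14 ['top'] (array([ 0.5224,  0.2426, -0.0169]), np.float64(363.3)) handle (array([ 0.5214,  0.2415, -0.0198]), np.float64(498.2))
0.14 ['side'] (array([ 0.5222,  0.2335, -0.3133]), np.float64(493.1)) handle (array([ 0.521 ,  0.2335, -0.233 ]), np.float64(558.6))
0.14 ['top', 'side'] (array([ 0.5252,  0.2353, -0.1977]), np.float64(784.0)) handle (array([ 0.5209,  0.2335, -0.1007]), np.float64(980.6))
0.145 ['top'] (array([ 0.5205,  0.241 , -0.0131]), np.float64(359.9)) handle (array([ 0.5196,  0.2399, -0.0153]), np.float64(495.8))
0.145 ['side'] (array([ 0.5206,  0.2335, -0.275 ]), np.float64(448.4)) handle (array([ 0.5307,  0.2436, -0.6489]), np.float64(435.0))
0.145 ['top', 'side'] (array([ 0.523 ,  0.2335, -0.1987]), np.float64(731.1)) handle (array([ 0.519 ,  0.2335, -0.0409]), np.float64(833.5))
```

View pics/h4.png

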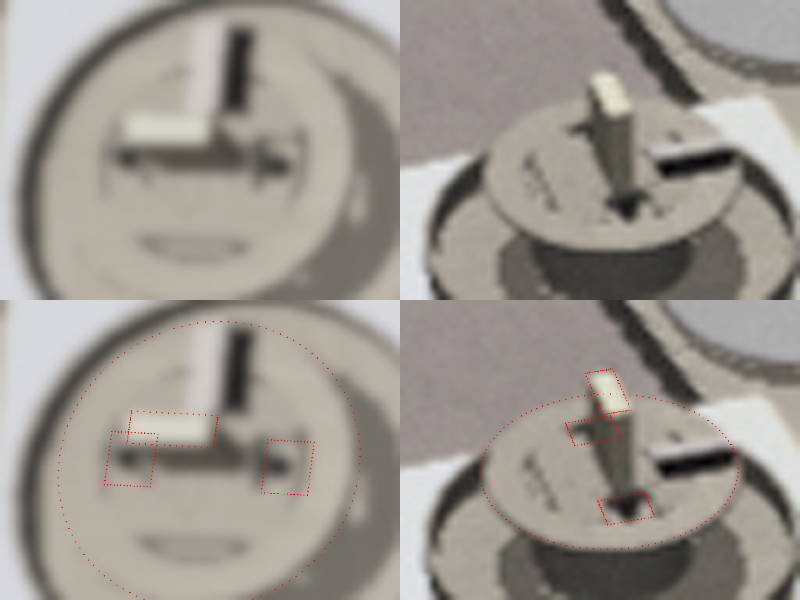

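The disc drawn at the home height (0.135) matches the picture in both views: ellipse, handle and windows, with both black dogs inside the windows. I check the two neighbours and hand in.

```bash
python3 - <<'E'
from station import *
get_image("side")
for k in("grating_disc","kneading_arm"):print(k,[(d["extent"],round(d["conf"],2)) for d in models.search_frame("side",k)][:2])
o=ctrl.get_obs();print(o["t"],o["contact_force"]);finish_job()
E
```

```text
grating_disc [([351.3, 165.4, 399.2, 199.9], 0.56)]
kneading_arm [([380.4, 200.2, 431.1, 229.7], 0.58), ([349.6, 166.2, 398.3, 197.5], 0.51)]
14.05 [-0.31275661 -0.24179879 -0.01143652]
the job is handed in; nothing more can be done
```

I took the steel slicing disc out of the rack by its handle, seated it in the spindle and released it. The job was handed in at about 14 s of the 37 s; `finish_job` gave no verdict.

- **Seating:** In both final pictures, the disc drawn flat at the home height (0.135 m) lies on the real one, and both dogs stand in its windows. No real contact force showed while lowering or after release.
- **Neighbours:** The grating disc and kneading arm appear in the side view where they were at the start, to within about 4 px. I checked them in that view only.
- **Checks that disagreed:** The single-camera edge fits of the seated disc's yaw scattered, about -0.02 rad from the top and -0.25 rad from the side. The fit to both views gave -0.10, against about -0.15 for the dogs. Positions from the two cameras also differed by about 3 to 4 mm. For those two points I relied on the overlay, on the dogs showing in the windows, and on the taper centring the disc.

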